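Slide the pump bottle home into the empty bay

TASK

On the steel draining board, push the tall plum-coloured pump bottle low on its body so that it slides upright, without tipping or being lifted, into the empty bay (the one with the green dot) of the white bottle stop, all the way to the back of the bay. Do not grip the bottle or press it hard, leave the other bottle, the mug and the jar where they stand, and finish clear of everything.

Things in the scene. Friction and masses are not known exactly. Their poses are not given: they have to be found in the camera images.
- bottle: Bottle to push: plum body, white label, red pump; about 0.4 kg, loose. Cylinder 64 mm across up to 145 mm, then 26 mm neck and pump, top at 222 mm; spout reaches 42 mm from the axis at 217 mm. Origin: centre of underside, z up; yaw is of no matter. Starts in front of the stop's open side. Pushed below 40 mm it slides, high up it tips; touching it with the grasp point above 90 mm is not low.
- dock: White bottle stop, fixed, walls 30 mm high, no floor: bottles slide on the board. Two bays, 100 mm wide inside, open to its -x; x points into them. Origin: on the board midway between the bays' home centres (x 0, y +60 and -60 mm). Back wall: inner face at x = 35 mm, 14 mm thick. Three side walls, 20 mm thick, at y = -120, 0, 120 mm, from the back wall to round ends at x = -40 mm.
- spot: Flat green dot, 60 mm across, 1 mm thick, gives no resistance: marks the home centre of the empty bay (x = 0, y = +60 or -60 mm in the stop's frame). Origin: its centre, on the board; axes parallel to the stop's, x into the bay. A bottle touching the back wall has its centre 3 mm beyond the dot's.
- neighbour: White pump bottle with a blue pump, same shape and size as the bottle to push, standing loose in the other bay. Leave it. Origin: centre of the underside.
- mug: Blue mug, 76 mm in diameter, 88 mm high, with a side handle, standing loose behind the stop's back wall. Leave it. Origin: centre of the underside.
- jar: Squat glass jar with a pale lid, 64 mm in diameter, 85 mm high, standing loose beside the work on the stop's -y side. Leave it. Origin: centre of the underside.
Mind the look-alikes: they are no part of the job. There is more than one size of the bottle; the job needs the middle-sized.

How it is judged:
At the end, for the whole second after the job is handed in: The plum bottle stands upright and at rest on the board in the bay with the green dot, its centre no more than 10 mm short of the dot's centre (13 mm from the back wall) and within 22 mm sideways; the other bottle, the mug and the jar are within 15 mm of where they stood (x of bottle in the frame of spot between -0.01 and 0.01 m and y of bottle in the frame of spot between -0.022 and 0.022 m and angle between bottle's own z axis and vertical below 0.06 rad and height (world z) of bottle below 0.005 m and linear speed of bottle below 0.02 m/s and distance of each of neighbour, mug, jar from where it was at the start of the episode below 0.015 m); the robot touches nothing.
It fails at once if the plum bottle is tipped by more than about 15 degrees (angle between bottle's own z axis and vertical above 0.26 rad).
It fails at once if the plum bottle is gripped (the fingers press on it with over 30 N) or lifted off the board (contact force between the fingers and bottle above 30 N or height (world z) of bottle above 0.012 m).
It fails at once if the plum bottle is touched with the grasp point higher than 90 mm above the board (not low on its body) (height (world z) of the grasp point above 0.09 m and contact force between any of the fingers, the arm and bottle above 0.5 N).
It fails at once if the other bottle, the mug or the jar is moved by more than 15 mm or tipped (distance of any of neighbour, mug, jar from where it was at the start of the episode above 0.015 m or angle between any of neighbour, mug, jar's own z axis and vertical above 0.26 rad).
It also fails if it takes over 48 s, if anything falls off the work surface, if the arm or the gripper's body presses on something with over 40 N, if the wrist force passes 120 N, or if a joint passes its speed limit or range.

ROBOT

A 6-joint arm with a two-finger parallel gripper is mounted at the origin on the work surface. World frame = base frame: x ahead of the robot, y to its left, z up, the work surface at z = 0. Lengths are in m, angles in rad, forces in N, time in s.
With the tool pointing down it reaches from about 0.25 to 0.775 m from the base axis. Payload 8.9 kg.
Tool frame: the origin (TCP) lies at the centre of the arm's flange, where the gripper is bolted on; the fingertips stand 173 mm ahead of it and the grasp point (between the pads) lies 155 mm ahead of it; z points along the fingers, y is the line along which they close (so a half turn about z gives the same grasp; the last joint's range is limited). The gripper opens to 85 mm and grips with 20 to 120 N. Pads are 22 mm wide; open, the fingers measure 114 mm over their backs; the gripper's body (76 mm by 85 mm) begins 54 mm behind the grasp point. The pads swing forward as they close: fully open they stand 13 mm farther back than shut.
Start: joints at [-1.335, 0.291, -0.153, 1.127, 0, 1.431], TCP at [0.192, -0.489, 0.405] pointing down, gripper open.
Joint ranges: [-2.52, 2.52], [-0.91, 1.74], [-1.3, 1.37], [-1.96, 2.02], [-1.52, 1.47], [-3.14, 3.14]. Speed limits (rad/s): [2.22, 2.22, 2.79, 3.14, 3.14, 3.14].

INTERFACE

Orientations are given as a unit quaternion [w, x, y, z].
In Python, from rig import * gives the robot as it stands.
- The arm moves only by the shell command python3 -m creep 'ROWS' [FORCE]. ROWS is JSON, a list of rows, each a list of 3 entries, a list of its own where there are three numbers: the opening, from -1 (shut) to 1 (fully open), so that 0 is half open, then the shift along the tool's x, y, z normalised to -1 to 1, where 1 is 0.075 m, then the turn about the tool's z normalised to -1 to 1, where 1 is 45 degrees. A call has 1 to 12 rows; each row shifts and turns the commanded pose from where the row before left it, along the tool's axes as they then stand; what a row does not reach is not made up. A row lasts 1/10 s, in which the tool goes at most 50 mm and 8.59 degrees, less where a joint would pass 70% of its speed; a pose out of reach is approached as far as the arm can. A call with a number of a shift or a turn outside -1 to 1 is refused whole. A call with a gripper value outside its range is refused whole. The fingers move at their own pace and stop on an object; FORCE is the grip in N (left out, the last holds). Time passes only in rows, so rows that do not move let the fingers close. It gives the time, the measured TCP pose, the force, the opening and the grip force at its end, in the units of the state.
- get_state(): the state, without advancing time (a new reading comes with each control period).
- read_camera(name): name is "side" or "top" or "wrist"; returns (picture, depth): 384x512x3 uint8, red, green, blue; 384x512 float32, m along the optical axis (not along the pixel's ray), 0 where there is no reading.
- camera_model(name): a dict with "intrinsics" (3x3 intrinsics, pixels), "k1" (the pictures are not rectified: a ray, as slopes to the right and down, at radius r is drawn at 1 + k1 r^2 times it, then the intrinsics apply), "eye" and "attitude" of the camera in the world. Camera axes: x right, y up, looking along -z (the intrinsics and any distortion apply to the point x, -y, -z); pixel columns grow to the right and rows downward; lengths in m; the calibration is good to about 2 mm. A picture is of the moment at which its call begins: read the wrist's pose just before it. camera_model takes no time and is no camera call; for the wrist camera it gives the pose at the moment of the call.
- hand_in(): hands the job in; it is judged then, once.
The state is a dict: "t": time; "qpos": joint angles; "joint_velocities": joint speeds; "effort": joint torques, N m; "ee_pos": TCP position; "eef_rot": TCP orientation; "contact_force": force on the tool from outside, world axes, zero at the start; "wrist_torque": the same for the moment, N m; "opening": finger opening in m; "finger_force": force on a finger pad.
Only numpy, scipy, OpenCV 4.12 (cv2) and the standard library are available. Lean on these libraries where they do the work, as an engineer would, in place of code of your own. Each camera call takes 0.05 s, during which the arm holds its last target. There are 200 camera calls.

## Working session

There is one attempt and no reset: what is moved stays moved. The work goes in short steps, Python scripts to look and compute and a shell command to move; the robot and the scene stay as the last step left them, time stands still between calls to the robot, and variables do not carry over. Pictures are saved under pics/ and viewed, at most 13 in all, crops included, and the job is handed in when it is done.

```bash
mkdir -p pics; ls; python3 - <<'E'
from rig import *
import cv2,numpy as np
s=get_state();print(s)
for n in("top","side"):
    p,d=read_camera(n);cv2.imwrite(f"pics/{n}0.png",p[:,:,::-1]);np.savez(f"pics/{n}0.npz",p=p,d=d)
    print(n,camera_model(n))
E
```

```text
pics
{'t': 0.0, 'qpos': array([-1.33533024e+00,  2.91233022e-01, -1.54121729e-01,  1.12669702e+00,
       -2.83333137e-06,  1.43149770e+00]), 'joint_velocities': array([ 0.00133844, -0.00135933,  0.00147101,  0.00111326,  0.00104927,
        0.00028065]), 'effort': array([ 3.59659170e-04, -5.37142682e+01,  3.31373334e+01,  1.58533448e-02,
       -3.29218619e-04, -1.39932550e-05]), 'ee_pos': array([ 0.19213095, -0.4883476 ,  0.40415843]), 'eef_rot': array([-6.26930569e-04,  9.82495042e-01,  1.86287679e-01, -3.15867181e-05]), 'contact_force': array([-0.06382423,  1.01136554, -0.66738274]), 'wrist_torque': array([0.01885088, 0.04905381, 0.01696369]), 'finger_force': 0.0, 'opening': 0.08555742334796548}
top {'intrinsics': array([[408.48731556,   0.        , 250.40633393],
       [  0.        , 408.48731556, 189.86215059],
       [  0.        ,   0.        ,   1.        ]]), 'k1': 0.009341327099328165, 'eye': array([0.57045589, 0.09690787, 0.86453239]), 'attitude': array([-0.69743493, -0.03460624,  0.028093  ,  0.71526059])}
side {'intrinsics': array([[433.78910363,   0.        , 257.74035837],
       [  0.        , 433.78910363, 196.20925942],
       [  0.        ,   0.        ,   1.        ]]), 'k1': -0.0862362389153121, 'eye': array([ 0.80208219, -0.66397182,  0.55149997]), 'attitude': array([0.87483196, 0.47264211, 0.0519238 , 0.09264125])}
```

View pics/top0.png

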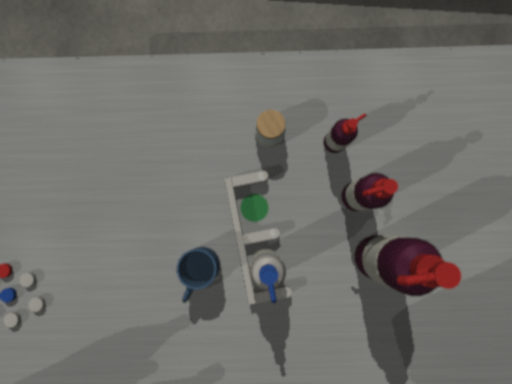

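View pics/side0.png

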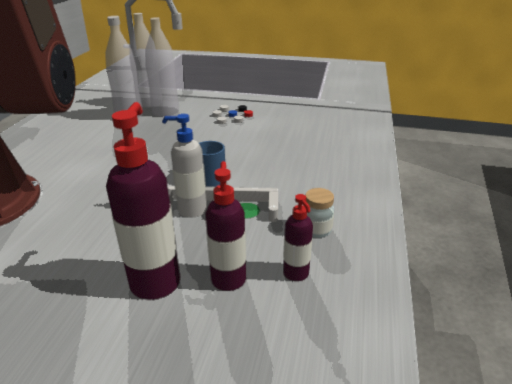

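Top view: the middle bottle is near (370,190), the green dot at (255,208), the neighbour (268,270), jar (270,123) and mug (198,268). The side view shows the middle plum bottle at (227,240), with the big one at (145,225) and the small one at (298,240).

```bash
cat > h.py <<'E'
import numpy as np,cv2
from scipy.spatial.transform import Rotation as R
from scipy.optimize import least_squares
def pts(m,uv,d):
    "pixels+depth -> world"
    k=m["k1"];xy=cv2.undistortPoints(np.float64(uv).reshape(-1,1,2),m["intrinsics"],np.array([k,0,0,0.]))[:,0]
    c=np.c_[xy[:,0],-xy[:,1],-np.ones(len(xy))]
    r=R.from_quat(m["attitude"],scalar_first=True).apply(c)
    return m["eye"],r,(m["eye"]+r*np.reshape(d,(-1,1)) if d is not None else None)
def plane(m,uv,z):
    e,r,_=pts(m,uv,None);return e+r*((z-e[2])/r[:,2])[:,None]
def cloud(m,d,box,step=1):
    u0,v0,u1,v1=box;V,U=np.mgrid[v0:v1:step,u0:u1:step];D=d[V,U].ravel();g=D>0
    uv=np.c_[U.ravel(),V.ravel()][g]
    return uv,pts(m,uv,D[g])[2]
def circ(P,rad):
    return least_squares(lambda c:np.hypot(*(P[:,:2]-c).T)-rad,P[:,:2].mean(0)*1.0,loss="soft_l1",f_scale=.003).x
def green(p):
    h=cv2.cvtColor(p,cv2.COLOR_RGB2HSV);return (h[...,0]>45)&(h[...,0]<80)&(h[...,1]>120)&(h[...,2]>50)
E
python3 - <<'E'
from rig import *
from h import *
np.set_printoptions(precision=4,suppress=True)
m=camera_model("top");z=np.load("pics/top0.npz");p,d=z["p"],z["d"]
g=green(p);v,u=np.nonzero(g);print("green",g.sum(),plane(m,[[u.mean(),v.mean()]],.001))
uv,P=cloud(m,d,(215,160,300,310));
w=P[(P[:,2]>.022)&(P[:,2]<.036)];print("walls",len(w),w.min(0),w.max(0))
# walls: back wall corners by hand + hull
r=cv2.minAreaRect(np.float32(w[:,:2]*1000));print(r, cv2.boxPoints(r))
print("img pts",plane(m,[[227,181],[250,302],[265,176],[277,233],[288,293]],.03))
for n,b,zr in(("jar",(250,105,292,145),(.07,.1)),("mug",(175,245,222,305),(.075,.1)),("neigh",(250,250,290,300),(.12,.15))):
    _,P=cloud(m,d,b);q=P[(P[:,2]>zr[0])&(P[:,2]<zr[1])];print(n,q.mean(0),q.min(0),q.max(0))
_,P=cloud(m,d,(335,165,400,215));q=P[(P[:,2]>.13)&(P[:,2]<.155)];print("bottle top",len(q),q.min(0),q.max(0))
m=camera_model("side");z=np.load("pics/side0.npz");p,d=z["p"],z["d"]
for n,b,rad in(("mid",(205,180,250,292),.032),("big",(105,180,185,300),.045),("small",(280,215,315,282),.021),("neigh",(172,150,206,215),.032),("jar",(300,205,336,236),.032)):
    _,P=cloud(m,d,b);q=P[(P[:,2]>.02)&(P[:,2]<.12)]
    q=q[np.hypot(*(q[:,:2]-np.median(q[:,:2],0)).T)<.05]
    print(n,len(q),circ(q+0,rad),q.min(0),q.max(0),"ztop",P[:,2].max())
E
```

```text
green 506 [[0.6104 0.0973 0.001 ]]
walls 1945 [0.4173 0.0273 0.0222] [0.6836 0.1786 0.0359]
((546.7058715820312, 116.4837417602539), (259.6845703125, 139.2627410888672), 9.780851364135742) [[406.9219 163.0454]
 [430.5799  25.8069]
 [686.4899  69.9221]
 [662.8319 207.1606]]
img pts [[0.6643 0.1513 0.03  ]
 [0.4196 0.1101 0.03  ]
 [0.6726 0.073  0.03  ]
 [0.5555 0.0519 0.03  ]
 [0.4355 0.0335 0.03  ]]
jar [0.7683 0.061  0.0843] [0.7417 0.0344 0.0709] [0.7979 0.0874 0.0881]
mug [0.4917 0.2107 0.085 ] [0.4475 0.1715 0.0752] [0.5322 0.2453 0.0913]
neigh [0.5022 0.0784 0.1443] [0.4615 0.046  0.1205] [0.5242 0.1072 0.15  ]
bottle top 291 [ 0.5974 -0.1466  0.1301] [ 0.6607 -0.0861  0.155 ]
mid 1683 [ 0.6274 -0.1182] [ 0.596  -0.1529  0.0201] [ 0.6601 -0.1102  0.12  ] ztop 0.216413867178877
big 2394 [ 0.501  -0.1544] [ 0.4687 -0.2022  0.02  ] [ 0.5486 -0.1479  0.12  ] ztop 0.23377586766022185
small 1287 [ 0.7444 -0.0802] [ 0.7202 -0.1043  0.02  ] [ 0.7685 -0.0678  0.12  ] ztop 0.1389536402630942
neigh 1203 [0.4901 0.0765] [0.4613 0.0407 0.02  ] [0.5231 0.0896 0.12  ] ztop 0.1614825179679507
jar 588 [0.7679 0.0628] [0.7485 0.0257 0.0202] [0.8002 0.0659 0.0813] ztop 0.16656936453411286
```

```bash
python3 - <<'E'
from rig import *
from h import *
np.set_printoptions(precision=4,suppress=True)
m=camera_model("side");z=np.load("pics/side0.npz");p,d=z["p"],z["d"]
for n,b in(("big",(100,95,190,300)),("mid",(205,155,250,292)),("small",(280,190,315,282))):
    _,P=cloud(m,d,b);c=np.median(P[(P[:,2]>.03)&(P[:,2]<.1)],0)[:2]
    q=P[np.hypot(*(P[:,:2]-c).T)<.09]
    print(n,"top z",q[:,2].max()); 
    for a in np.arange(.02,.36,.04):
        s=q[(q[:,2]>a)&(q[:,2]<a+.04)]
        if len(s)>5:print("  %.2f"%a,len(s),s[:,:2].min(0),s[:,:2].max(0))
R0=R.from_quat(get_state()["eef_rot"],scalar_first=True).as_matrix();print(R0)
m=camera_model("wrist");print(m)
im=cv2.resize(p[90:310,90:340],None,fx=3,fy=2.7);cv2.imwrite("pics/c1.png",im[:594,:750,::-1])
E
```

```text
big top z 0.3212210668582689
  0.02 941 [ 0.4671 -0.2012] [ 0.5469 -0.1326]
  0.06 989 [ 0.4652 -0.202 ] [ 0.5481 -0.1328]
  0.10 1147 [ 0.46   -0.2022] [ 0.5486 -0.1303]
  0.14 1273 [ 0.4629 -0.2014] [ 0.5484 -0.1265]
  0.18 1507 [ 0.4614 -0.2021] [ 0.5472 -0.1244]
  0.22 1446 [ 0.4631 -0.1955] [ 0.5426 -0.1241]
  0.26 721 [ 0.4777 -0.178 ] [ 0.5236 -0.1022]
  0.30 527 [ 0.4831 -0.1728] [ 0.5178 -0.0992]
mid top z 0.22381841369334377
  0.02 609 [ 0.596  -0.1519] [ 0.66   -0.1118]
  0.06 692 [ 0.5982 -0.1529] [ 0.6599 -0.1102]
  0.10 773 [ 0.5962 -0.1523] [ 0.6601 -0.1108]
  0.14 935 [ 0.598  -0.1509] [ 0.6593 -0.0962]
  0.18 385 [ 0.612  -0.1364] [ 0.6435 -0.0903]
  0.22 146 [ 0.6157 -0.1317] [ 0.6394 -0.0862]
small top z 0.16869295852652727
  0.02 457 [ 0.7202 -0.1034] [ 0.7684 -0.0766]
  0.06 507 [ 0.7208 -0.1043] [ 0.7685 -0.0759]
  0.10 576 [ 0.7214 -0.1024] [ 0.7679 -0.0633]
  0.14 256 [ 0.7323 -0.1071] [ 0.762  -0.0675]
[[ 0.9306  0.3661 -0.0003]
 [ 0.3661 -0.9306  0.0011]
 [ 0.0001 -0.0012 -1.    ]]
{'intrinsics': array([[318.9452,   0.    , 252.1981],
       [  0.    , 318.9452, 189.434 ],
       [  0.    ,   0.    ,   1.    ]]), 'k1': 0.009494827284114507, 'eye': array([ 0.2654, -0.4601,  0.373 ]), 'attitude': array([ 0.8162, -0.13  ,  0.0888, -0.5559])}
```

View pics/c1.png

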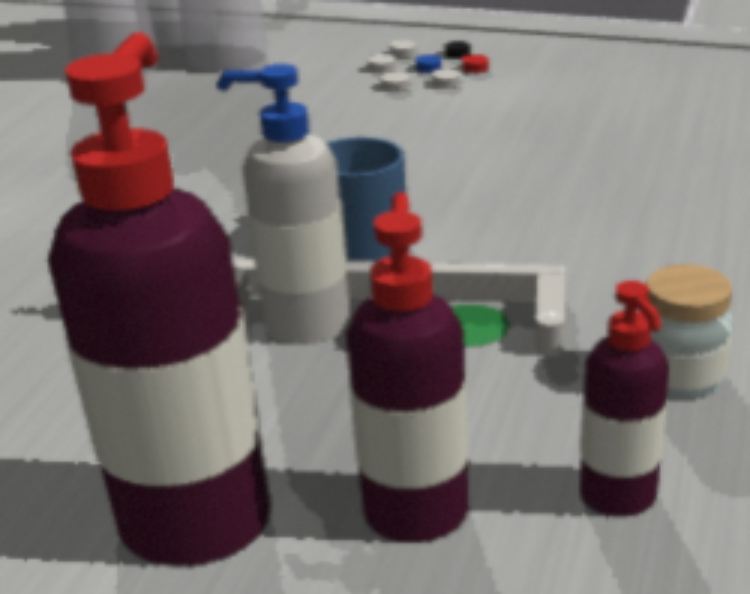

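The crop shows the mid bottle's spout pointing away towards +y (400,205), and the big bottle (155,300) is 0.32 m high, standing near the arm's path. I'll approach high first and learn the arm's geometry.

```bash
python3 -m creep '[[1,[0,0,0],0.094],[1,[0,0,0],0.094],[1,[0,0,0],0.094],[1,[0,0,0],0.094],[1,[0.4,-0.1,0],0],[1,[0.4,-0.1,0],0],[1,[0.4,-0.1,0],0],[1,[0.4,-0.1,0],0],[1,[0.4,-0.1,0],0],[1,[0.4,-0.1,0],0],[1,[0.4,-0.1,0],0],[1,[0.4,-0.1,0],0]]'
python3 -c "
from rig import *;s=get_state();print(s['qpos'],s['ee_pos'])"
python3 -m creep '[[1,[0.4,-0.1,0],0],[1,[0.4,-0.1,0],0],[1,[0.4,-0.1,0],0],[1,[0.4,-0.1,0],0],[1,[0.4,-0.1,0],0],[1,[0.4,-0.1,0],0],[1,[0.4,-0.1,0.2],0],[1,[0,0,0.4],0],[1,[0,0,0],0]]'
python3 -c "
from rig import *;s=get_state();print(s['qpos'],s['ee_pos'],s['eef_rot'])"
```

```text
t: 1.3
ee_pos: [0.4278, -0.409, 0.4043]
eef_rot: [-0.0, 0.999, 0.04, -0.0]
contact_force: [-0.3, -0.7, -0.5]
opening: 0.0854
finger_force: 0.0
[-8.86485383e-01  4.19822007e-01  3.54114896e-02  1.18712380e+00
 -3.26024662e-05  2.17560125e+00] [ 0.42778157 -0.40904519  0.40432108]
t: 2.2
ee_pos: [0.6315, -0.3394, 0.3546]
eef_rot: [-0.002, 0.999, 0.04, -0.003]
contact_force: [-0.5, 0.7, -0.9]
opening: 0.0853
finger_force: 0.0
[-5.95056364e-01  7.04553666e-01  3.91799698e-01  1.26590961e+00
 -5.11342573e-05  2.46582689e+00] [ 0.63150098 -0.33944362  0.3546348 ] [-0.00231406  0.99917812  0.04034353 -0.00318106]
```

```bash
python3 - <<'E'
from h import *
Q=np.array([[-1.33533,.291233,-.154122],[-.886485,.419822,.035411],[-.595056,.704554,.3918]])
X=np.array([[.19213,-.48835,.40416],[.42778,-.40905,.40432],[.6315,-.33944,.35463]])
lat=np.cos(Q[:,0])*X[:,1]-np.sin(Q[:,0])*X[:,0];r=np.cos(Q[:,0])*X[:,0]+np.sin(Q[:,0])*X[:,1]
print("lat",lat,r)
a,b=Q[:,1],Q[:,1]-Q[:,2]
A=np.r_[np.c_[np.sin(a),np.cos(b),np.ones(3),np.zeros(3)],np.c_[np.cos(a),-np.sin(b),np.zeros(3),np.ones(3)]]
s,res,rk,sv=np.linalg.lstsq(A,np.r_[r,X[:,2]],rcond=None);print(s,A@s-np.r_[r,X[:,2]],sv)
E
```

```text
lat [0.07289797 0.07289061 0.07289449] [0.51969755 0.58737091 0.71323079]
[0.48667548 0.37141297 0.04469548 0.09842479] [-7.67050071e-05 -4.72738936e-07  7.71777460e-05  4.49999241e-04
 -7.66659480e-04  3.16660239e-04] [2.49854082 2.38915541 0.21193751 0.06567115]
```

```bash
python3 -m creep '[[1,[0.03,0,0.32],0],[1,[0.03,0,0.32],0],[1,[0.03,0,0.32],0],[1,[0.03,0,0.32],0],[1,[0.03,0,0.32],0],[1,[0.03,0,0.32],0],[1,[0,0,0.32],0],[1,[0,-0.3,0],0],[1,[0,-0.3,0],0],[1,[0,-0.3,0],0],[1,[0,0,0],0],[1,[0,0,0],0]]'
python3 - <<'E'
from rig import *
import cv2,numpy as np
s=get_state();print(s['qpos'],s['ee_pos'])
p,d=read_camera("side");cv2.imwrite("pics/side1.png",p[:,:,::-1]);np.savez("pics/side1.npz",p=p,d=d)
E
```

```text
t: 3.4
ee_pos: [0.64, -0.2727, 0.1929]
eef_rot: [0.0, 0.999, 0.04, 0.0]
contact_force: [0.2, -1.2, 0.4]
opening: 0.0851
finger_force: 0.0
[-5.07711640e-01  7.74093639e-01  8.31905142e-02  8.79015290e-01
 -3.42582454e-04  2.55428480e+00] [ 0.64001683 -0.27271462  0.1928856 ]
```

View pics/side1.png

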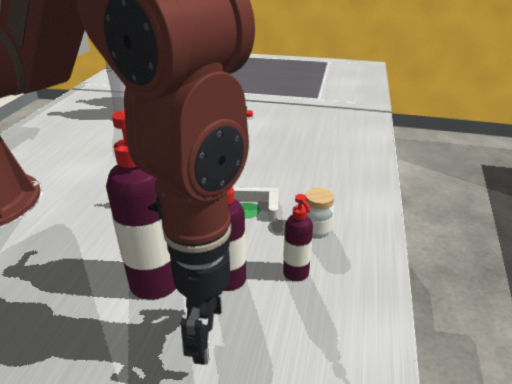

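The arm stands at (200,240), over the big bottle's side in this view; a quick check of the arm's cloud gives its clearance to that bottle.

```bash
python3 - <<'E'
from rig import *
from h import *
np.set_printoptions(precision=3,suppress=True)
m=camera_model("side");z=np.load("pics/side1.npz");p,d=z["p"],z["d"]
uv,P=cloud(m,d,(0,0,255,360));c=p[uv[:,1],uv[:,0]].astype(int)
k=np.hypot(P[:,0]-.505,P[:,1]+.156)>.055;k&=np.hypot(P[:,0]-.628,P[:,1]+.118)>.045;k&=(P[:,2]>.02)&(P[:,2]<.9)
P=P[k];q=-.5077
r=P[:,0]*np.cos(q)+P[:,1]*np.sin(q);l=-P[:,0]*np.sin(q)+P[:,1]*np.cos(q)
for a in np.arange(.36,.84,.04):
    for lo,hi in((-.1,-.04),(-.04,.02),(.02,.06),(.06,.14)):
        s=(r>a)&(r<a+.04)&(l>lo)&(l<hi)&(P[:,2]>.1)
        if s.sum()>15:print("r%.2f l%.2f n%d zmin %.3f zmax %.3f lmin %.3f lmax %.3f"%(a,lo,s.sum(),np.percentile(P[s,2],2),P[s,2].max(),l[s].min(),l[s].max()))
for t,qq in(("start",np.arctan2(-.235,.638)-np.arcsin(.0729/.68)),("mid",np.arctan2(-.12,.632)-np.arcsin(.0729/.643)),("end",np.arctan2(.007,.62)-np.arcsin(.0729/.62))):
    b=np.array([.505,-.156]);print(t,"big bottle r,l",b@[np.cos(qq),np.sin(qq)],b@[-np.sin(qq),np.cos(qq)])
# finger tip / gripper
s=np.hypot(P[:,0]-.64,P[:,1]+.273)<.09
for a in np.arange(.02,.22,.02):
    t=s&(P[:,2]>a)&(P[:,2]<a+.02)
    if t.sum()>5:print("z%.2f"%a,t.sum(),P[t].min(0)[:2],P[t].max(0)[:2])
E
```

```text
r0.60 l0.02 n792 zmin 0.445 zmax 0.492 lmin 0.022 lmax 0.025
r0.64 l-0.04 n805 zmin 0.432 zmax 0.496 lmin 0.017 lmax 0.020
r0.64 l0.02 n2607 zmin 0.217 zmax 0.495 lmin 0.020 lmax 0.054
r0.68 l-0.04 n2169 zmin 0.429 zmax 0.499 lmin 0.012 lmax 0.020
r0.68 l0.02 n5604 zmin 0.130 zmax 0.499 lmin 0.020 lmax 0.060
r0.68 l0.06 n148 zmin 0.107 zmax 0.419 lmin 0.060 lmax 0.117
r0.72 l-0.04 n765 zmin 0.103 zmax 0.497 lmin 0.006 lmax 0.020
r0.72 l0.02 n9895 zmin 0.129 zmax 0.500 lmin 0.020 lmax 0.060
r0.72 l0.06 n9946 zmin 0.169 zmax 0.495 lmin 0.060 lmax 0.124
start big bottle r,l 0.5217345275550677 0.08458181102867428
mid big bottle r,l 0.5285454020987665 0.0008705861549404042
end big bottle r,l 0.5187278320342795 -0.10140234845907771
z0.02 19 [ 0.637 -0.23 ] [ 0.647 -0.224]
z0.04 117 [ 0.634 -0.329] [ 0.656 -0.223]
z0.06 69 [ 0.641 -0.328] [ 0.658 -0.221]
z0.08 342 [ 0.634 -0.348] [ 0.661 -0.24 ]
z0.10 438 [ 0.623 -0.346] [ 0.662 -0.257]
z0.12 696 [ 0.623 -0.343] [ 0.663 -0.281]
z0.14 400 [ 0.609 -0.311] [ 0.678 -0.27 ]
z0.16 661 [ 0.609 -0.311] [ 0.678 -0.262]
z0.18 921 [ 0.606 -0.31 ] [ 0.678 -0.257]
z0.20 487 [ 0.608 -0.312] [ 0.68  -0.262]
```

```bash
python3 - <<'E'
from rig import *
from h import *
np.set_printoptions(precision=0,suppress=True,linewidth=150)
m=camera_model("side");z=np.load("pics/side1.npz");p,d=z["p"],z["d"]
uv,P=cloud(m,d,(150,225,260,365))
D=P-[.640,-.2727,.1929];X=D@[.9967,.0805,0];Y=D@[.0805,-.9967,0]
k=(abs(X)<.06)&(abs(Y)<.1)&(P[:,2]>.015)
for a in np.arange(.02,.2,.01):
    t=k&(P[:,2]>a)&(P[:,2]<a+.01)
    if t.sum()>5:print("z%.2f"%a,t.sum(),"Y",1e3*np.percentile(Y[t],[0,3,25,50,75,97,100]),"X",1e3*np.percentile(X[t],[0,3,50,97,100]))
im=cv2.resize(p[230:370,140:270],None,fx=4.2,fy=4.2,interpolation=cv2.INTER_CUBIC);cv2.imwrite("pics/c2.png",cv2.convertScaleAbs(im,alpha=1.8)[:,:,::-1])
E
```

```text
z0.03 29 Y [-48. -47. -44. -43.  48.  49.  50.] X [-11.  -1.   8.  11.  12.]
z0.04 92 Y [-49. -48. -42.  49.  54.  56.  57.] X [-10.  -7.   6.  12.  12.]
z0.05 80 Y [-45. -44.  21.  50.  55.  56.  57.] X [-6. -5.  8. 12. 12.]
z0.06 40 Y [-51. -48. -43. -43.  47.  50.  50.] X [ 5.  6. 10. 12. 12.]
z0.07 29 Y [-50. -49. -46. -43.  50.  56.  57.] X [ 4.  4. 10. 14. 14.]
z0.08 171 Y [36. 43. 60. 70. 73. 74. 75.] X [-11. -10.   4.  14.  15.]
z0.09 171 Y [-32.  27.  42.  65.  71.  73.  74.] X [-12. -10.  10.  18.  19.]
z0.10 201 Y [-15.  24.  32.  64.  71.  72.  73.] X [-16. -13.  10.  18.  19.]
z0.11 237 Y [13. 19. 27. 66. 70. 71. 72.] X [-18. -16.   7.  20.  21.]
z0.12 283 Y [10. 12. 20. 42. 68. 70. 70.] X [-19. -17.   9.  20.  21.]
z0.13 413 Y [20. 30. 39. 57. 65. 68. 69.] X [-13. -10.   2.  13.  15.]
z0.14 103 Y [19. 30. 36. 36. 37. 38. 39.] X [-11.  -8.   3.  15.  30.]
z0.15 297 Y [ 1.  7. 25. 33. 36. 37. 38.] X [-33. -26.  10.  37.  38.]
z0.16 320 Y [-2.  5. 24. 32. 36. 37. 39.] X [-32. -27.  12.  38.  38.]
z0.17 341 Y [-7.  3. 24. 32. 35. 37. 38.] X [-33. -27.  12.  38.  38.]
z0.18 395 Y [-7.  6. 24. 31. 35. 37. 38.] X [-33. -26.   8.  37.  38.]
z0.19 526 Y [-13.  -2.  18.  27.  30.  35.  37.] X [-34. -29.  13.  36.  38.]
```

View pics/c2.png

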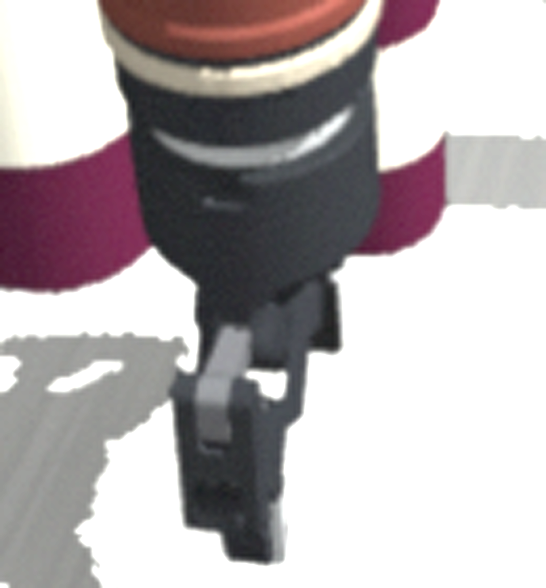

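The widest part on the leading side is the finger's knuckle, not its tip. Going as low as possible brings the contact height to about 55 mm. I'll descend, close the gap and push gently, checking for tilt.

```bash
python3 -m creep '[[1,[0,0,0.1],0],[1,[0,0,0.1],0],[1,[0,0,0.08],0],[1,[0,-0.1,0],0],[1,[0,-0.1,0],0],[1,[0,-0.1,0],0],[1,[0,-0.1,0],0],[1,[0,-0.1,0],0],[1,[0,0,0],0]]'
python3 -m creep '[[1,[0,-0.025,0],0],[1,[0,-0.025,0],0],[1,[0,-0.025,0],0],[1,[0,-0.025,0],0],[1,[0,-0.025,0],0],[1,[0,-0.025,0],0],[1,[0,-0.03,0],0],[1,[0,-0.03,0],0],[1,[0,-0.03,0],0],[1,[0,-0.03,0],0],[1,[0,0,0],0]]'
cat > look.py <<'E'
import sys
from rig import *
from h import *
np.set_printoptions(precision=4,suppress=True)
s=get_state();n=sys.argv[1];bx=tuple(map(int,sys.argv[2:6]))
p,d=read_camera("top");m=camera_model("top");cv2.imwrite(f"pics/{n}.png",p[:,:,::-1])
h=cv2.cvtColor(p,cv2.COLOR_RGB2HSV)
uv,P=cloud(m,d,bx)
c=p[uv[:,1],uv[:,0]].astype(int);red=(c[:,0]>110)&(c[:,1]<60)&(c[:,2]<60)
w=np.hypot(*(P[:,:2]-[float(sys.argv[6]),float(sys.argv[7])]).T)<.06
for a,b in((.13,.155),(.15,.17),(.19,.23)):
    t=w&(P[:,2]>a)&(P[:,2]<b);
    if t.sum()>4:print(a,t.sum(),P[t].min(0),P[t].max(0))
print(s["ee_pos"],s["contact_force"],s["t"])
E
python3 look.py t1 320 150 420 230 .628 -.115
```

```text
t: 4.35
ee_pos: [0.637, -0.2336, 0.171]
eef_rot: [-0.0, 0.999, 0.04, -0.0]
contact_force: [-0.0, -0.4, 0.8]
opening: 0.0854
finger_force: 0.0
t: 5.45
ee_pos: [0.6355, -0.2147, 0.171]
eef_rot: [0.0, 0.999, 0.04, 0.0]
contact_force: [-0.1, -1.9, 1.8]
opening: 0.0853
finger_force: 0.7
0.13 187 [ 0.5954 -0.1248  0.1313] [ 0.6576 -0.0628  0.155 ]
0.15 593 [ 0.5956 -0.1248  0.15  ] [ 0.657  -0.064   0.1699]
0.19 312 [ 0.6103 -0.1023  0.19  ] [ 0.6402 -0.0557  0.2271]
[ 0.6355 -0.2147  0.171 ] [-0.1216 -1.9235  1.8111] 5.45
```

View pics/t1.png

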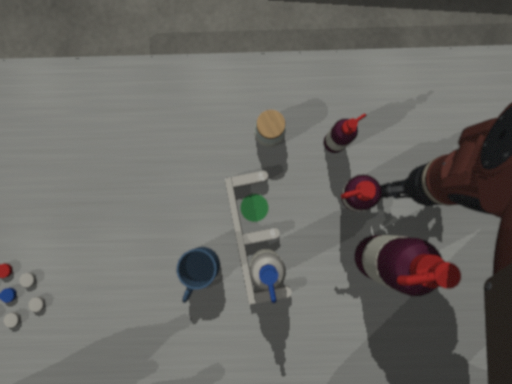

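The top view shows the finger at the bottle (370,190); the bottle's top has moved further than I expected, so I'll check tilt from the side view before going on.

```bash
cat > side.py <<'E'
import sys
from rig import *
from h import *
np.set_printoptions(precision=4,suppress=True)
x,y=map(float,sys.argv[2:4]);m=camera_model("side");p,d=read_camera("side");cv2.imwrite(f"pics/{sys.argv[1]}.png",p[:,:,::-1])
uv,P=cloud(m,d,(120,100,330,320));c=p[uv[:,1],uv[:,0]].astype(int)
w=(np.hypot(*(P[:,:2]-[x,y]).T)<.055)&(((c[:,0]>c[:,1]*1.6)&(c[:,0]>c[:,2]))|(c.min(1)>110))
for a in np.arange(.01,.15,.02):
    q=P[w&(P[:,2]>a)&(P[:,2]<a+.02)]
    if len(q)>20: print("%.2f"%a,len(q),circ(q,.032),q[:,1].min())
s=get_state();print(s["ee_pos"],s["contact_force"],s["t"])
E
python3 side.py s2 .627 -.1
```

```text
0.01 142 [ 0.6264 -0.1148] -0.14481019952872243
0.03 126 [ 0.6258 -0.1129] -0.14278944005347594
0.05 73 [ 0.6261 -0.1093] -0.13099074013967726
0.07 83 [ 0.6258 -0.1066] -0.12817806683563415
0.09 83 [ 0.6257 -0.1025] -0.12531746664273113
0.11 82 [ 0.6245 -0.1005] -0.12299978881049867
0.13 63 [ 0.624  -0.0972] -0.11625992681072406
[ 0.6354 -0.2148  0.1708] [-0.0036 -3.09    1.7163] 5.55
```

View pics/s2.png

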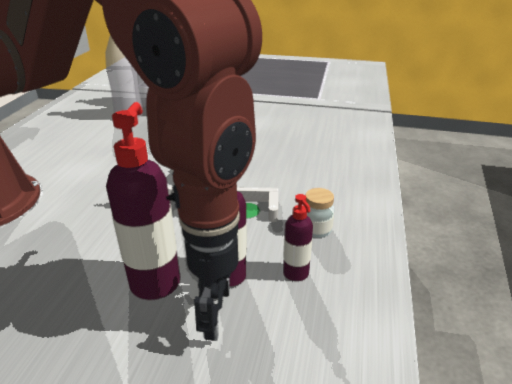

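The side fit shows the bottle leaning 8° with its base unmoved: the knuckle pushes too high. I'm backing off gently, then working out a better contact face from the side cloud.

```bash
python3 -m creep '[[1,[0,0.025,0],0],[1,[0,0.025,0],0],[1,[0,0.025,0],0],[1,[0,0.025,0],0],[1,[0,0.03,0],0],[1,[0,0.03,0],0],[1,[0,0.04,0],0],[1,[0,0.04,0],0],[1,[0,0.1,0],0],[1,[0,0.2,0],0],[1,[0,0.3,0],0],[1,[0,0,0],0]]'
python3 side.py s3 .627 -.116
python3 - <<'E'
from rig import *
from h import *
m=camera_model("side");z=np.load("pics/side1.npz");p,d=z["p"],z["d"]
uv,P=cloud(m,d,(150,225,260,365))
D=P-[.640,-.2727,.1929];X=D@[.9967,.0805,0]*1e3;Y=D@[.0805,-.9967,0]*1e3
k=(abs(X)<60)&(abs(Y)<100)&(P[:,2]>.02)
for a in np.arange(-170,-30,10):
    o=[]
    for b in range(-80,80,10):
        t=k&(D[:,2]*1e3>a)&(D[:,2]*1e3<a+10)&(Y>b)&(Y<b+10)
        o.append("%3d"%X[t].max() if t.sum()>1 else "  .")
    print(a," ".join(o))
print("Y bins -80..70")
E
```

```text
t: 6.75
ee_pos: [0.6405, -0.2812, 0.1709]
eef_rot: [0.001, 0.999, 0.038, 0.001]
contact_force: [-1.1, 0.5, -0.1]
opening: 0.0853
finger_force: 0.0
0.01 139 [ 0.6267 -0.1176] -0.1489397161487891
0.03 123 [ 0.6273 -0.1171] -0.14801114785851477
0.05 149 [ 0.6276 -0.1184] -0.1494096978041206
0.07 162 [ 0.6277 -0.1185] -0.1490442089544629
0.09 149 [ 0.6276 -0.1184] -0.14823598279513084
0.11 137 [ 0.6272 -0.1179] -0.14745058866725502
0.13 190 [ 0.6268 -0.1179] -0.14744188554334503
[ 0.6403 -0.2798  0.1707] [-0.076   0.3051 -1.0638] 6.8
-170   .   .   .   .   .   .   .   .   .   .   .   .   .   .   .   .
-160   .   .   .  11   .   .   .   .   .   .   .   .  12   7   .   .
-150   .   .   .  11   .   .   .   .   .   .   .   .  12  12   .   .
-140   .   .   .  11   .   .   .   .   .   .   .   .  12   7   .   .
-130   .   .  10  11   .   .   .   .   .   .   .   .  12   .   .   .
-120   .   .   .   7   .   .   .   .   .   .   .   .  14  14   .  12
-110   .   .   .   .  15   .   .   .   .   .   .  13  13  12  14  13
-100   .   .   .   .   .   .   .   .   .   .  18  18  17  12  13  13
-90   .   .   .   .   .   .   .   .   .  19  18  18   .   .  13  12
-80   .   .   .   .   .   .   .   .   .  21  20  12   .  12  13  12
-70   .   .   .   .   .   .   .   .  19  21  18  12  10  13  14   .
-60   .   .   .   .   .   .   .   .   .   .  12  12   8  13  14   .
-50   .   .   .   .   .   .   .   .   .  35  30  20   .   .   .   .
-40   .   .   .   .   .   .   .   .  38  36  32  22   .   .   .   .
Y bins -80..70
```

The bottle is upright again at (0.627,-0.118). New plan: half-open gripper turned about 91°, pushing with one finger's side face. The knuckle overhang there is only a few mm, and the tip contacts at about 30 mm.

```bash
python3 -m creep '[[0,[0,0,-0.033],-0.169],[0,[0,0,-0.033],-0.169],[0,[0,0,-0.033],-0.169],[0,[0,0,-0.033],-0.169],[0,[0,0,-0.033],-0.169],[0,[0,0,-0.033],-0.169],[0,[0,0,-0.033],-0.169],[0,[0,0,-0.033],-0.169],[0,[0,0,-0.033],-0.169],[0,[0,0,-0.033],-0.169],[0,[0,0,-0.033],-0.169],[0,[0,0,-0.033],-0.169]]'
cat > rel.py <<'E'
import sys
from rig import *
from h import *
s=get_state();M=R.from_quat(s["eef_rot"],scalar_first=True).as_matrix();D=np.array([float(sys.argv[1]),float(sys.argv[2]),0])-s["ee_pos"]
print("in tool mm",(M.T@D*1e3).round(1),"X axis deg",np.degrees(np.arctan2(M[1,0],M[0,0])).round(2),s["ee_pos"],s["opening"],s["qpos"])
E
python3 rel.py .6272 -.118
```

```text
t: 8.0
ee_pos: [0.6403, -0.2774, 0.2004]
eef_rot: [-0.0, 0.668, 0.744, 0.0]
contact_force: [0.4, -0.9, -0.8]
opening: 0.043
finger_force: 0.0
in tool mm [159.8   4.1 200.5] X axis deg 96.14 [ 0.64027915 -0.27737119  0.20042511] 0.04295942665212501 [-5.13497635e-01  7.70687863e-01  9.85563679e-02  8.99105920e-01
  1.53858682e-04  9.50102511e-01]
```

```bash
python3 -m creep '[[0,[0.15,0.064,0],0],[0,[0.15,0.064,0],0],[0,[0.15,0.064,0],0],[0,[0.15,0.064,0],0],[0,[0.15,0.064,0],0],[0,[0.15,0.064,0],0],[0,[0.15,0.064,0],0],[0,[0.15,0.064,0],0],[0,[0,0,0],0],[0,[0,0,0],0]]'
python3 rel.py .6272 -.118
python3 - <<'E'
from rig import *
from h import *
p,d=read_camera("side");m=camera_model("side");s=get_state();M=R.from_quat(s["eef_rot"],scalar_first=True).as_matrix()
uv,P=cloud(m,d,(120,150,330,370));D=(P-s["ee_pos"])@M*1e3
X,Y,Z=D.T
for a in range(30,190,10):
    o=[]
    for b in range(-60,70,10):
        t=(abs(X)<50)&(Z>a)&(Z<a+10)&(Y>b)&(Y<b+10)
        o.append("%3d"%X[t].min() if t.sum()>1 else "  .")
    print(a," ".join(o))
cv2.imwrite("pics/s4.png",cv2.convertScaleAbs(cv2.resize(p[150:370,120:340],None,fx=2.7,fy=2.7,interpolation=cv2.INTER_CUBIC),alpha=1.7)[:,:,::-1])
p,d=read_camera("wrist");cv2.imwrite("pics/w4.png",p[:,:,::-1])
E
```

```text
t: 9.0
ee_pos: [0.6695, -0.1839, 0.2004]
eef_rot: [0.0, 0.67, 0.742, -0.0]
contact_force: [-1.2, -0.6, -0.2]
opening: 0.0428
finger_force: 0.0
in tool mm [ 69.9 -35.4 200.4] X axis deg 95.84 [ 0.66952504 -0.18390709  0.20039868] 0.04281313961399878 [-3.73213240e-01  7.64414828e-01  8.56410760e-02  8.92001624e-01
 -2.12085343e-04  1.09563616e+00]
30   .   . -20 -30 -35 -37 -38 -35 -31 -23   .   .   .
40  44  42 -19 -30 -35 -37 -36 -35 -31 -22   .   .   .
50  41  40 -11 -11   .   .   .   . -12 -11  -7   .   .
60 -12  -6 -11 -12 -20 -20 -18 -20 -11 -13  -9 -12 -13
70 -13 -10 -10 -18 -20 -19 -19 -20 -19 -11  -7 -13 -13
80 -12 -11   . -17 -19 -13 -12 -18 -18  -9 -13 -12 -13
90 -12 -11   . -17 -17 -11 -12 -17 -18   . -12 -12 -12
100 -12 -12   . -17 -16  -8   . -15 -17 -13 -11 -12   .
110 -12 -13 -11 -11   .   .   .   . -12 -11 -13 -12   .
120 -11 -12 -12 -13   .   .   .   . -12 -13 -11 -12   .
130  41  36  -6 -11   .   .   .   . -10 -11   .   .   .
140   .  37  -7 -11   .   .   .   . -10  -6   .   .   .
150   .   .  -8 -11  40   .   .   . -11  -8   .   .   .
160   .   .  -6 -11  43   .   .   . -10  -5   .   .   .
170  42   .   .  -3  42   .   .   .   .   .   .   .   .
180  42  40   .  40  42   .   .   .   .   .   .   .   .
```

View pics/s4.png

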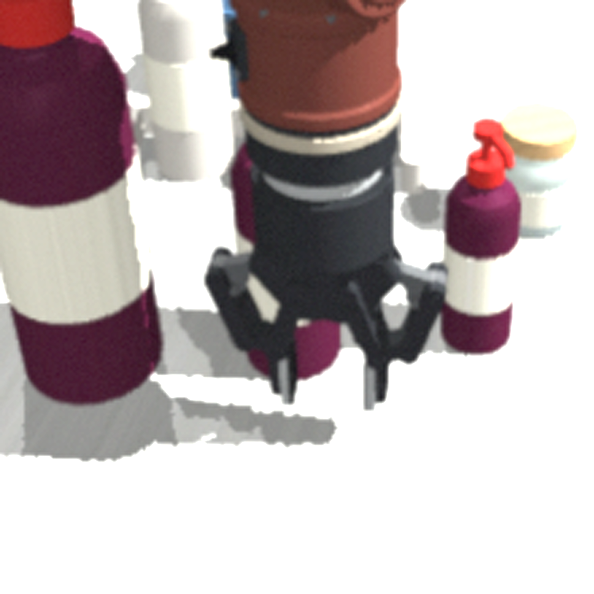

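The side crop shows the fingers (285,380 and 375,380), with the knuckles near the small bottle (445,290). A shut gripper, pushed centrally along tool x, is compact and has only about a 9 mm overhang high up. I'll use that with the tips near z = 30 mm.

```bash
python3 -m creep '[[-1,[0,-0.094,-0.021],0],[-1,[0,-0.094,0],0],[-1,[0,-0.094,0],0],[-1,[0,-0.094,0],0],[-1,[0,-0.094,0],0],[-1,[0.07,0,0],0],[-1,[0.07,0,0],0],[-1,[0.07,0,0],0],[-1,[0,0,0],0]]'
python3 rel.py .6272 -.118
python3 -m creep '[[-1,[0.03,0,0],0],[-1,[0.03,0,0],0],[-1,[0.03,0,0],0],[-1,[0.03,0,0],0],[-1,[0.03,0,0],0],[-1,[0.03,0,0],0],[-1,[0.03,0,0],0],[-1,[0,0,0],0]]'
cat > tilt.py <<'E'
import sys
from rig import *
from h import *
x,y=map(float,sys.argv[2:4])
s=get_state();M=R.from_quat(s["eef_rot"],scalar_first=True).as_matrix();C=[]
m=camera_model("top");p,d=read_camera("top");cv2.imwrite(f"pics/{sys.argv[1]}.png",p[:,:,::-1])
uv=np.argwhere((p[...,0]>110)&(p[...,1]<60)&(p[...,2]<60))[:,::-1];P=pts(m,uv,d[uv[:,1],uv[:,0]])[2]
q=P[(np.hypot(*(P[:,:2]-[x,y]).T)<.07)&(P[:,2]>.19)&(P[:,2]<.25)]
print("pump",len(q),q.mean(0).round(4) if len(q) else "")
m=camera_model("side");p,d=read_camera("side");cv2.imwrite(f"pics/{sys.argv[1]}s.png",p[:,:,::-1])
uv,P=cloud(m,d,(120,100,330,320));c=p[uv[:,1],uv[:,0]].astype(int)
w=(np.hypot(*(P[:,:2]-[x,y]).T)<.055)&(((c[:,0]>c[:,1]*1.6)&(c[:,0]>c[:,2]))|((c.min(1)>100)&(P[:,2]>.035)))&((P-s["ee_pos"])@M[:,0]>.015)
Z=[]
for a in np.arange(.01,.14,.01):
    q=P[w&(P[:,2]>a)&(P[:,2]<a+.01)]
    if len(q)>25: C.append(circ(q,.032));Z.append(a+.005)
if len(Z)>2:
    C=np.array(C);f=np.polyfit(Z,C,1);b=f[1]
    print(len(Z),"base",b.round(4),"slope",f[0].round(3),"base in tool mm",(M.T@(np.r_[b,0]-s["ee_pos"])*1e3).round(1)[:2])
else: print("few",Z)
print(s["ee_pos"],s["contact_force"].round(1),s["finger_force"],s["t"])
E
python3 tilt.py t5 .627 -.112
```

```text
t: 10.0
ee_pos: [0.633, -0.1711, 0.2021]
eef_rot: [0.0, 0.67, 0.742, 0.0]
contact_force: [0.6, -0.3, 0.4]
opening: -0.0
finger_force: 0.0
in tool mm [ 53.4  -0.4 202.1] X axis deg 95.87 [ 0.633      -0.17106385  0.2020848 ] -1.553789276820599e-05 [-3.75385916e-01  6.96869364e-01 -4.61964308e-02  8.27587386e-01
  1.71146055e-04  1.09288522e+00]
t: 10.8
ee_pos: [0.6312, -0.1561, 0.202]
eef_rot: [0.0, 0.67, 0.742, -0.0]
contact_force: [0.3, -0.7, 0.4]
opening: 0.0
finger_force: 0.1
pump 304 [ 0.6245 -0.0728  0.2173]
4 base [ 0.6271 -0.1172] slope [-0.015  0.152] base in tool mm [39.2 -0.1]
[ 0.63118503 -0.15612605  0.20201784] [ 0.3 -0.7  0.4] 0.11978791691944934 10.8
```

```bash
python3 -m creep '[[-1,[0.02,0,0],0],[-1,[0.02,0,0],0],[-1,[0,0,0],0]]'
python3 tilt.py t6 .627 -.112
```

```text
t: 11.2
ee_pos: [0.631, -0.1536, 0.2021]
eef_rot: [0.0, 0.67, 0.742, -0.0]
contact_force: [0.3, -4.3, 1.1]
opening: 0.0001
finger_force: 2.2
pump 296 [ 0.6232 -0.0705  0.2178]
4 base [ 0.6271 -0.115 ] slope [-0.024  0.15 ] base in tool mm [39. -0.]
[ 0.63100989 -0.15358864  0.20212747] [ 0.3 -4.3  1.1] 2.1505557061027503 11.2
```

View pics/t6s.png

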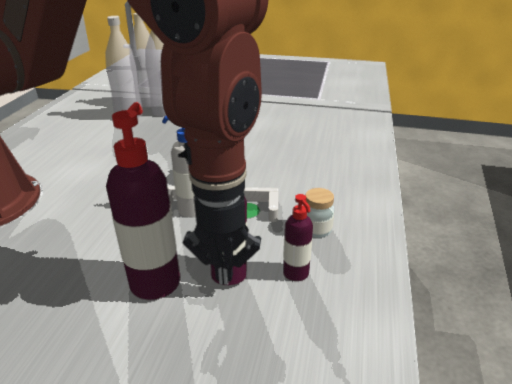

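The bottle (230,265) is being carried by the fingertip: base and tool move together at a steady tilt of about 0.15 rad. I'll continue slowly with checks.

```bash
python3 -m creep '[[-1,[0.02,0,0],0],[-1,[0.03,0,0],0],[-1,[0.03,0,0],0],[-1,[0.03,0,0],0],[-1,[0.03,0,0],0],[-1,[0.02,0,0],0],[-1,[0,0,0],0]]'
python3 tilt.py t7 .626 -.103

```

```text
t: 12.0
ee_pos: [0.6296, -0.1411, 0.202]
eef_rot: [-0.0, 0.67, 0.742, 0.0]
contact_force: [0.1, -3.8, 1.6]
opening: 0.0001
finger_force: 1.6
pump 286 [ 0.6221 -0.0596  0.2176]
4 base [ 0.6257 -0.1025] slope [-0.028  0.151] base in tool mm [38.7  0. ]
[ 0.62961029 -0.14107217  0.20195645] [ 0.1 -3.8  1.6] 1.5852550181170955 12.0
```

```bash
python3 -m creep '[[-1,[0.02,0,0],0],[-1,[0.035,0,0],0],[-1,[0.05,0,0],0],[-1,[0.05,0,0],0],[-1,[0.05,0,0],0],[-1,[0.05,0,0],0],[-1,[0.05,0,0],0],[-1,[0.05,0,0],0],[-1,[0.05,0,0],0],[-1,[0.04,0,0],0],[-1,[0.025,0,0],0],[-1,[0,0,0],0]]'
python3 tilt.py t8 .622 -.066

```

```text
t: 13.3
ee_pos: [0.626, -0.1059, 0.2019]
eef_rot: [-0.0, 0.67, 0.742, 0.0]
contact_force: [0.6, -4.0, 2.3]
opening: 0.0
finger_force: 1.4
pump 311 [ 0.6177 -0.0253  0.2157]
5 base [ 0.6213 -0.068 ] slope [-0.027  0.157] base in tool mm [38.1 -0.8]
[ 0.62598689 -0.10590798  0.2018996 ] [ 0.6 -4.   2.3] 1.3627088157227263 13.3
```

```bash
python3 -m creep '[[-1,[0.03,0,0],0],[-1,[0.05,0,0],0],[-1,[0.06,0,0],0],[-1,[0.06,0,0],0],[-1,[0.06,0,0],0],[-1,[0.06,0,0],0],[-1,[0.06,0,0],0],[-1,[0.06,0,0],0],[-1,[0.06,0,0],0],[-1,[0.05,0,0],0],[-1,[0.03,0,0],0],[-1,[0,0,0],0]]'
python3 tilt.py t9 .617 -.02

```

```text
t: 14.6
ee_pos: [0.6215, -0.0626, 0.2019]
eef_rot: [-0.0, 0.67, 0.742, 0.0]
contact_force: [0.2, -3.6, 1.7]
opening: -0.0004
finger_force: 1.1
pump 324 [0.6127 0.0171 0.2148]
6 base [ 0.616  -0.0245] slope [-0.017  0.157] base in tool mm [38.3 -1.5]
[ 0.62154702 -0.06257731  0.20190527] [ 0.2 -3.6  1.7] 1.0740530294424389 14.6
```

```bash
python3 -m creep '[[-1,[0.03,0,0],0],[-1,[0.05,0,0],0],[-1,[0.06,0,0],0],[-1,[0.06,0,0],0],[-1,[0.06,0,0],0],[-1,[0.06,0,0],0],[-1,[0.06,0,0],0],[-1,[0.06,0,0],0],[-1,[0.06,0,0],0],[-1,[0.05,0,0],0],[-1,[0.03,0,0],0],[-1,[0,0,0],0]]'
python3 tilt.py t10 .612 .025

```

```text
t: 15.9
ee_pos: [0.6171, -0.0193, 0.2019]
eef_rot: [-0.0, 0.67, 0.742, 0.0]
contact_force: [-0.5, -1.9, 1.4]
opening: 0.0001
finger_force: 0.9
pump 335 [0.6081 0.0595 0.2143]
5 base [0.6111 0.0189] slope [-0.013  0.152] base in tool mm [38.6 -2. ]
[ 0.61713156 -0.01934333  0.20190192] [-0.5 -1.9  1.4] 0.9151566581749648 15.9
```

View pics/t10.png

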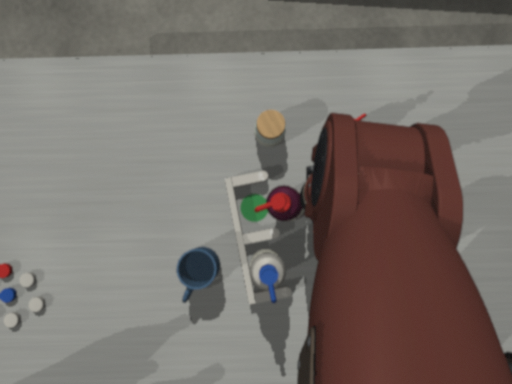

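Top view: the bottle (285,203) is entering the bay in line with the dot (254,208), slightly toward the middle wall. I'll steer a few degrees toward +x.

```bash
python3 -m creep '[[-1,[0.03,0.002,0],0],[-1,[0.05,0.005,0],0],[-1,[0.05,0.005,0],0],[-1,[0.05,0.005,0],0],[-1,[0.05,0.005,0],0],[-1,[0.05,0.005,0],0],[-1,[0.05,0.005,0],0],[-1,[0.05,0.005,0],0],[-1,[0.05,0.005,0],0],[-1,[0.04,0.003,0],0],[-1,[0.02,0,0],0],[-1,[0,0,0],0]]'
python3 tilt.py t11 .611 .053

```

```text
t: 17.2
ee_pos: [0.6168, 0.0174, 0.2019]
eef_rot: [-0.0, 0.67, 0.742, 0.0]
contact_force: [0.4, -1.5, 0.6]
opening: 0.0
finger_force: 1.0
pump 332 [0.6067 0.0934 0.2131]
5 base [0.6091 0.0554] slope [-0.012  0.163] base in tool mm [38.5 -3.8]
[0.61680599 0.01741642 0.20189942] [ 0.4 -1.5  0.6] 1.0381531469670502 17.2
```

```bash
python3 -m creep '[[-1,[0.03,0,0],0],[-1,[0.05,0,0],0],[-1,[0.05,0,0],0],[-1,[0.05,0,0],0],[-1,[0.05,0,0],0],[-1,[0.05,0,0],0],[-1,[0.05,0,0],0],[-1,[0.05,0,0],0],[-1,[0.03,0,0],0],[-1,[0.02,0,0],0],[-1,[0,0,0],0]]'
python3 tilt.py t12 .606 .087

```

```text
t: 18.4
ee_pos: [0.6136, 0.0494, 0.2019]
eef_rot: [-0.0, 0.67, 0.742, 0.0]
contact_force: [-0.1, -3.7, 0.5]
opening: 0.0001
finger_force: 1.2
pump 273 [0.6025 0.1273 0.2165]
4 base [0.6061 0.0876] slope [-0.016  0.146] base in tool mm [38.7 -3.5]
[0.61357311 0.04943806 0.20191864] [-0.1 -3.7  0.5] 1.1744282595501865 18.4
```

```bash
python3 -m creep '[[-1,[0.02,0,0],0],[-1,[0.03,0,0],0],[-1,[0.03,0,0],0],[-1,[0.025,0,0],0],[-1,[0.015,0,0],0],[-1,[0,0,0],0]]'
python3 tilt.py t13 .605 .096
python3 -m creep '[[-1,[-0.02,0,0],0],[-1,[-0.02,0,0],0],[-1,[-0.02,0,0],0],[-1,[-0.02,0,0],0],[-1,[-0.02,0,0],0],[-1,[-0.02,0,0],0],[-1,[-0.02,0,0],0],[-1,[-0.02,0,0],0],[-1,[-0.03,0,0],0],[-1,[-0.03,0,0],0],[-1,[-0.05,0,0],0],[-1,[-0.05,0,0],0]]'
python3 -m creep '[[-1,[-0.1,0,0],0],[-1,[-0.1,0,0],0],[-1,[-0.1,0,0],0],[-1,[-0.1,0,0],0],[-1,[0,0,0],0]]'
python3 tilt.py t14 .605 .096;python3 rel.py .6104 .0973
```

```text
t: 19.1
ee_pos: [0.6129, 0.0578, 0.2021]
eef_rot: [0.001, 0.67, 0.742, -0.0]
contact_force: [0.0, -6.1, 0.7]
opening: 0.0
finger_force: 3.5
pump 211 [0.6015 0.1389 0.2205]
5 base [0.6055 0.0958] slope [-0.024  0.138] base in tool mm [38.9 -3.5]
[0.6129073  0.05783232 0.20209427] [ 0.  -6.1  0.7] 3.4576670075330185 19.1
t: 20.4
ee_pos: [0.6152, 0.0339, 0.202]
eef_rot: [0.0, 0.67, 0.742, 0.0]
contact_force: [0.1, -1.8, -0.1]
opening: -0.0001
finger_force: 0.0
t: 20.9
ee_pos: [0.6184, 0.0032, 0.202]
eef_rot: [0.0, 0.671, 0.742, -0.0]
contact_force: [0.5, 0.3, 0.3]
opening: -0.0004
finger_force: 0.0
pump 282 [0.6049 0.0997 0.2181]
few [np.float64(0.015), np.float64(0.055)]
[0.61835829 0.00323651 0.20197914] [0.5 0.3 0.3] 0.0 20.9
in tool mm [ 93.4   1.6 202. ] X axis deg 95.78 [0.61820323 0.00417916 0.20195967] -0.000365165233971255 [-1.11467191e-01  6.36717025e-01 -1.66430362e-01  7.67709640e-01
  1.32730780e-04  1.35836791e+00]
```

View pics/t14.png

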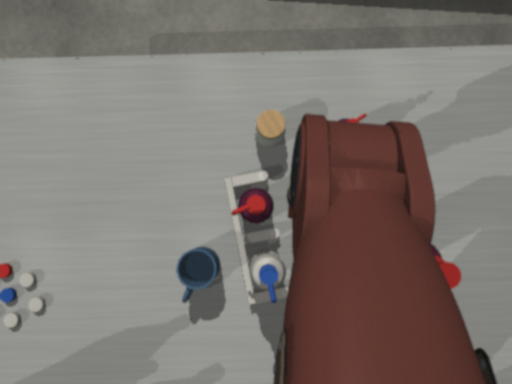

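The top view shows the bottle upright in the bay (256,205), with neighbour, mug and jar where they were. I'll retreat, raise and check the final position.

```bash
python3 -m creep '[[-1,[-0.2,0,0],0],[-1,[-0.3,0,0],0],[-1,[-0.3,0,0],0],[-1,[-0.3,0,0],0],[-1,[-0.3,0,0],0],[-1,[-0.2,0,-0.1],0],[-1,[0,0,-0.3],0],[-1,[0,0,-0.4],0],[-1,[0,0,-0.4],0],[-1,[0,0,-0.4],0],[-1,[0,0,-0.3],0],[-1,[0,0,0],0]]'
python3 - <<'E'
from rig import *
from h import *
np.set_printoptions(precision=4,suppress=True)
m=camera_model("top");p,d=read_camera("top")
for n,b,zr in(("jar",(250,105,292,145),(.07,.1)),("mug",(175,245,222,305),(.075,.1)),("neigh",(250,250,290,300),(.12,.15)),("plum",(232,180,280,230),(.12,.157))):
    _,P=cloud(m,d,b);q=P[(P[:,2]>zr[0])&(P[:,2]<zr[1])];print(n,len(q),q.mean(0),q.min(0),q.max(0))
m=camera_model("side");p,d=read_camera("side");uv,P=cloud(m,d,(150,100,330,260))
w=np.hypot(*(P[:,:2]-[.607,.093]).T)<.05
for a in np.arange(.04,.15,.02):
    q=P[w&(P[:,2]>a)&(P[:,2]<a+.02)]
    if len(q)>25:
        c=circ(q,.032);e=c-[.6104,.0973];print("%.2f"%a,len(q),c,"dock x,y",e@[-.167,.986],e@[-.986,-.167])
E
```

```text
t: 22.2
ee_pos: [0.6313, -0.1154, 0.3487]
eef_rot: [0.003, 0.67, 0.742, 0.001]
contact_force: [0.3, -1.3, 0.7]
opening: 0.0
finger_force: 0.0
jar 670 [0.7683 0.061  0.0843] [0.7418 0.0343 0.0705] [0.7975 0.0874 0.0883]
mug 353 [0.4911 0.2108 0.0847] [0.4438 0.1715 0.075 ] [0.5321 0.2454 0.0902]
neigh 152 [0.5025 0.0787 0.1439] [0.4617 0.046  0.1201] [0.5241 0.1072 0.15  ]
plum 261 [0.6062 0.0929 0.1507] [0.5758 0.0634 0.1385] [0.6394 0.1252 0.157 ]
0.04 206 [0.6057 0.0945] dock x,y -0.0020063051688414654 0.005101821432161588
0.06 191 [0.6057 0.094 ] dock x,y -0.0024301999755212407 0.005173781165044122
0.08 195 [0.6057 0.0941] dock x,y -0.0023344293370220434 0.0051300929927454745
0.10 119 [0.6052 0.0938] dock x,y -0.0025826668254474395 0.005714606419464673
0.12 33 [0.633 0.051] dock x,y -0.0494253177350509 -0.014574372655486306
0.14 75 [0.5978 0.0938] dock x,y -0.0013839947341949344 0.01297948629987399
```

```bash
python3 -c "
from rig import *
print(hand_in())"
```

```text
the job is handed in; nothing more can be done
None
```

The plum bottle stands upright in the green-dot bay, about 2 mm short of the dot's centre and 5 mm to one side; the neighbour, mug and jar did not move, the arm is clear, and I handed the job in at about 22 s. It was not upright the whole way: it leaned about 8–9° during the push (limit about 15°), and a first push with the knuckle leaned it about 8° before I backed off.

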